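# Raise a sunken test tube and draw it from its slanted viewing stand

### The job

Press the red lever of the viewing stand down to its stop and let it spring back, so that the sunken test tube comes up out of its slanted socket. Then draw the tube out along its slant from under the lamp hood and stand it bottom down in the empty beaker, lowering it gently onto the bottom rather than dropping it. Leave the beaker upright where it stands, and leave the jar, marker and cotton ball alone.

Things in the scene. Friction and masses are not known exactly. Their poses are not given: they have to be found in the camera images.
- stand: Grey tube viewing stand, fixed: base 172x120x12 mm, white slanted socket with clear front, back panel 302 mm high, lamp hood overhanging the socket. Origin: on the worktop below the lever's pivot; x to the stand's back, z up; lever and leaning socket look to -x. The socket leans 35 degrees from vertical, so the tube comes out along (-0.574, 0, 0.819) of this frame.
- hood_edge (a point): Middle of the lower front edge of the lamp hood (stand frame: x -28, y 0, z 274 mm). The hood is 120 mm wide along y and 28 mm thick, and reaches back to x 103. It leaves no room for an upright gripper over the socket: come in along the slant.
- socket_mouth (a point): Centre of the socket's upper opening (stand frame: x -20.5, y 0, z 169.2 mm), on the tube's axis. The socket's top face is 32 mm (along the slant) by 34 mm (along y), square to the slant.
- lever (a joint): Lifter lever, a sprung hinge about the stand's y, pivot 46 mm above the stand's origin. 0 = at rest, handle up; 0.6 rad = at its stop, handle down. It needs up to about 8 N at the pad and springs back when let go. Pressed to its stop it raises the sunken tube by about 32 mm; a rubber brake pad in the socket then keeps the tube up (drawing it takes a few newtons).
- lever_pad (a point): Middle of the upper face of the red pad (34 mm long, 28 mm wide, 10 mm thick) at the lever's front end, about 105 mm from the pivot and 83 mm above the worktop at rest; it moves with the lever down an arc to about 20 mm.
- tube: Glass test tube with blue content, 19 mm across, 122 mm long. Origin: centre of its bottom end; z runs along the tube to its mouth. At the start it sits leaning in the socket with its mouth 2 mm below the socket's opening; after the lift about 30 mm of it stands out.
- beaker: Empty clear glass beaker, 68 mm high, 55 mm across with a pouring lip, inside about 44 mm wide, floor 2 mm thick. Origin: centre of its underside, z up.
- capped_jar: Specimen jar with a yellow cap, 51 mm across, 59 mm high, a bystander. Origin: centre of its underside.
- marker: Black and white marker pen lying on the worktop, 120 mm long, 18 mm thick, a bystander. Origin: centre of its underside; lies along its y.
- cotton: Cotton ball, 36 mm, a bystander. Origin: centre of its underside.
There are look-alikes about, which are no part of the job. There is more than one size of the beaker; the one meant has the size given above.

How it is judged:
By the outcome, as a careful person would: the job done as asked, in the order asked, and still so for the second after the job is handed in, with the robot touching nothing.
It also fails if it takes over 59 s, if anything falls off the work surface, if the arm or the gripper's body presses on something with over 40 N, if the wrist force passes 120 N, or if a joint passes its speed limit or range.

### The arm

A 7-joint arm with a two-finger parallel gripper is mounted at the origin on a cart in front of the work surface, level with it; the furniture and walls round the work are solid. World frame = base frame: x ahead of the robot, y to its left, z up, the work surface at z = 0. Lengths are in m, angles in rad, forces in N, time in s.
With the tool pointing down it reaches from about 0.425 to 0.875 m from the base axis. Payload 4.7 kg.
Tool frame: the origin (TCP) lies at the centre of the arm's flange, where the gripper is bolted on; the fingertips stand 182 mm ahead of it and the grasp point (between the pads) lies 164 mm ahead of it (ctrl.tip_extent is the distance from the TCP to the fingertips, in m); z points along the fingers, y is the line along which they close (so a half turn about z gives the same grasp; the last joint's range is limited). The gripper opens to 87 mm and grips with 3 to 60 N. Pads are 19 mm wide; open, the fingers measure 117 mm over their backs; the gripper's body (75 mm by 190 mm) begins 51 mm behind the grasp point.
Start: joints at [-1.203, 0.321, -0.07, 1.45, 0.023, 1.371, -0.057], TCP at [0.225, 0.61, 0.405] pointing down, gripper open.
Joint ranges: [-2.86, 2.86], [-0.3, 2.09], [-1.38, 1.24], [0.06, 2.45], [-1.56, 4.7], [0.09, 2.05], [-2.69, 2.69]. Speed limits (rad/s): [2.57, 2.57, 3.14, 3.14, 3.14, 3.14, 3.14].

### API

Orientations are given as [roll, pitch, yaw] about the fixed x, y, z axes, in that order (R = Rz(yaw) Ry(pitch) Rx(roll)).
In Python, from plant import ctrl gives the robot as it stands. The module is installed in compiled form; this text tells all that it offers.
- The arm moves only by the tool move_arm, never from a script. Its argument "moves" is text: rows parted by semicolons, each of 5 numbers parted by spaces: the shift along the tool's x, y, z in mm, then the turn about the tool's z in degrees, then the opening, from 0 (shut) to 1 (fully open). In form: x y z yaw gripper; .... A call has 1 to 20 rows; each row shifts and turns the commanded pose from where the row before left it, along the tool's axes as they then stand; what a row does not reach is not made up. A row lasts 1/12 s, in which the tool goes at most 41.7 mm and 7.16 degrees, less where a joint would pass 70% of its speed; a pose out of reach is approached as far as the arm can. A call is refused whole if a number of a shift passes 41.7 or a number of a turn 7.16, either way. A call with a gripper value outside its range is refused whole. The fingers move at their own pace and stop on an object; "grip_force" is the grip in N (left out, the last holds). Time passes only in rows, so rows that do not move let the fingers close. It gives the time, the measured TCP pose, the force, the opening and the grip force at its end, in the units of the state.
- ctrl.observe(): the state, without advancing time (a new reading comes with each control period).
- ctrl.grab_frame(name): name is "scene" or "top"; returns (picture, depth): 420x560x3 uint8, red, green, blue; 420x560 float32, m along the optical axis (not along the pixel's ray), 0 where there is no reading.
- ctrl.camera_params(name): a dict with "mtx" (3x3 intrinsics, pixels), "xyz" and "attitude" of the camera in the world. Camera axes: x right, y down, z forward; pixel columns grow to the right and rows downward; lengths in m; the calibration is good to about 2 mm. A picture is of the moment at which its call begins. camera_params takes no time and is no camera call.
- ctrl.finish_job(): hands the job in; it is judged then, once.
The state is a dict: "t": time; "joints": joint angles; "dq": joint speeds; "joint_torque": joint torques, N m; "eef_pos": TCP position; "tool_rot": TCP orientation; "force": force on the tool from outside, world axes, zero at the start; "moment": the same for the moment, N m; "opening": finger opening in m; "gripper_force": force on a finger pad.
Only numpy, scipy, OpenCV 4.12 (cv2) and the standard library are available. Lean on these libraries where they do the work, as an engineer would, in place of code of your own. Each camera call takes 0.05 s, during which the arm holds its last target. There are 200 camera calls.

## Working session

There is one attempt and no reset: what is moved stays moved. The work goes in short steps, Python scripts to look and compute and a tool call to move; the robot and the scene stay as the last step left them, time stands still between calls to the robot, and variables do not carry over. Pictures are saved under pics/ and viewed, at most 10 in all, crops included, and the job is handed in when it is done.

Besides the shell and the picture viewer there is one more tool, called after "Request:" as name(argument=value, ...) on one line, values as JSON. move_arm: Moves the arm, as the interface text tells. Its arguments: {"type":"object","properties":{"moves":{"type":"string"},"grip_force":{"type":"number"}},"required":["moves"]}

```bash
mkdir -p pics; cat > h.py <<'E'
import numpy as np, cv2
from scipy.spatial.transform import Rotation as R
from plant import ctrl
def cam(n):
    p=ctrl.camera_params(n); a=np.array(p["attitude"],float)
    Rm=a if a.shape==(3,3) else R.from_euler('xyz',a).as_matrix()
    return np.array(p["mtx"]),np.array(p["xyz"]),Rm
def ray(n,u,v):
    K,o,Rm=cam(n); return o,Rm@np.linalg.solve(K,[u,v,1.])
def at(n,u,v,d): o,r=ray(n,u,v); return o+r*d
def atz(n,u,v,z): o,r=ray(n,u,v); return o+r*(z-o[2])/r[2]
def proj(n,P):
    K,o,Rm=cam(n); q=K@(Rm.T@(np.asarray(P)-o)); return q[:2]/q[2]
E
python3 - <<'E'
from h import *
for n in("scene","top"):
    p,d=ctrl.grab_frame(n); np.savez(f"pics/{n}0.npz",p=p,d=d)
    cv2.imwrite(f"pics/{n}0.png",cv2.resize(p[:,:,::-1],(784,588)))
    print(n,ctrl.camera_params(n))
print(ctrl.observe())
E
```

```text
scene {'mtx': array([[427.06693578,   0.        , 280.90165393],
       [  0.        , 427.06693578, 209.15445727],
       [  0.        ,   0.        ,   1.        ]]), 'xyz': array([ 0.21837066, -0.79747179,  0.77922629]), 'attitude': array([-2.17506479, -0.01785704, -0.47227905])}
top {'mtx': array([[387.22741904,   0.        , 274.74713465],
       [  0.        , 387.22741904, 203.12243708],
       [  0.        ,   0.        ,   1.        ]]), 'xyz': array([ 0.52696537, -0.0101627 ,  1.24743124]), 'attitude': array([-3.04488168,  0.0063223 , -1.59609691])}
{'t': 0.1, 'joints': array([-1.20292818,  0.3217712 , -0.07007989,  1.45155019,  0.02260212,
        1.37082939, -0.0569037 ]), 'dq': array([ 0.00218011, -0.00037905, -0.00037519, -0.00397955, -0.0005798 ,
        0.00163514,  0.00204153]), 'joint_torque': array([ 5.99714190e-05, -4.92570198e+01, -4.05913582e-01, -3.13401389e+01,
       -6.43122476e-02,  3.94118449e-02,  5.97214898e-05]), 'eef_pos': array([0.22515188, 0.60956319, 0.4037575 ]), 'tool_rot': array([-3.13982401e+00,  9.81594590e-05,  2.78784453e+00]), 'force': array([-0.43028962, -0.7824943 ,  0.05392445]), 'moment': array([ 0.00518924, -0.01745269, -0.04847298]), 'gripper_force': 0.0, 'opening': 0.08721085219559933}
```

View pics/scene0.png

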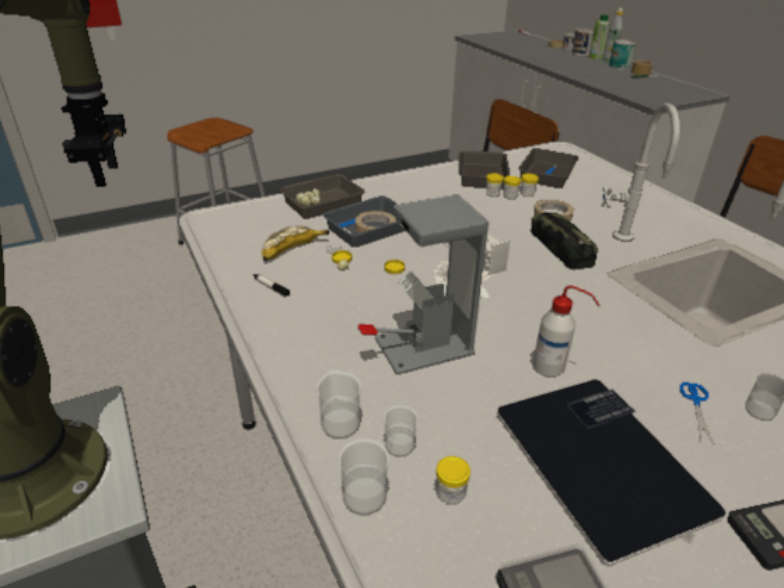

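View pics/top0.png

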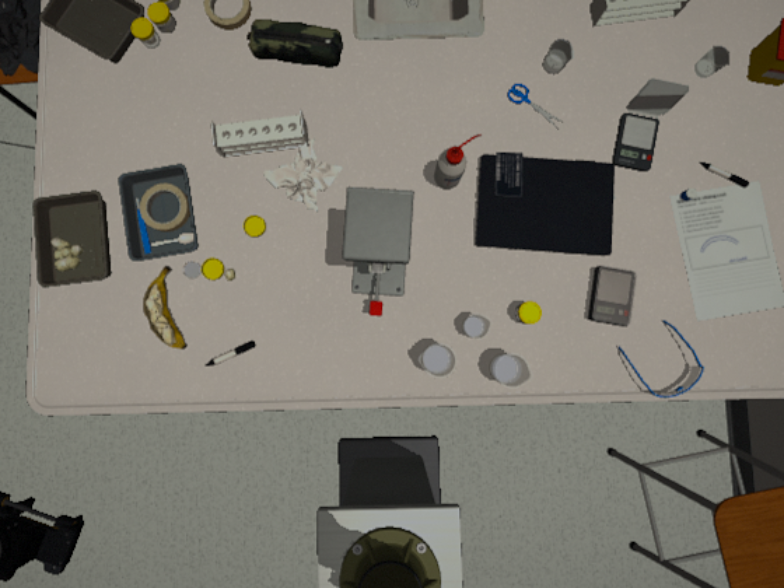

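The scene shows the stand at about (435,290), its red pad at (368,329), three beakers at (340,403), (400,430) and (364,475), and the jar at (452,478). In the top view the pad is at (376,308) and the beakers are at (436,358), (474,325) and (507,368). I'll enlarge these areas.

```bash
python3 - <<'E'
from h import *
a=np.load("pics/top0.npz"); b=np.load("pics/scene0.npz")
# top crop cols 235-395 rows 125-285 ; scene cols 215-375, rows 130-370
cv2.imwrite("pics/topc.png",cv2.resize(a["p"][130:280,235:395,::-1],(640,600),interpolation=cv2.INTER_CUBIC))
cv2.imwrite("pics/scenec.png",cv2.resize(b["p"][135:370,220:360,::-1],None,fx=2.55,fy=2.55,interpolation=cv2.INTER_CUBIC))
def show(n,z,u,v): print(n,u,v,at(n,u,v,z["d"][int(round(v)),int(round(u))]).round(4))
for u,v in[(376/1.4,308/1.4),(436/1.4,358/1.4),(474/1.4,325/1.4),(507/1.4,368/1.4),(247,137),(293,137),(247,185),(291,185)]: show("top",a,u,v)
E
```

```text
top 268.5714285714286 220.0 [0.5895 0.0142 0.0842]
top 311.42857142857144 255.71428571428572 [ 0.4779 -0.115   0.0362]
top 338.5714285714286 232.14285714285717 [ 0.5488 -0.2034  0.0279]
top 362.14285714285717 262.8571428571429 [ 0.4522 -0.2705  0.0382]
top 247 137 [0.8688 0.0804 0.0013]
top 293 137 [ 0.784  -0.0563  0.2991]
top 247 185 [0.6661 0.0611 0.2974]
top 291 185 [ 0.6632 -0.0478  0.2982]
```

View pics/topc.png

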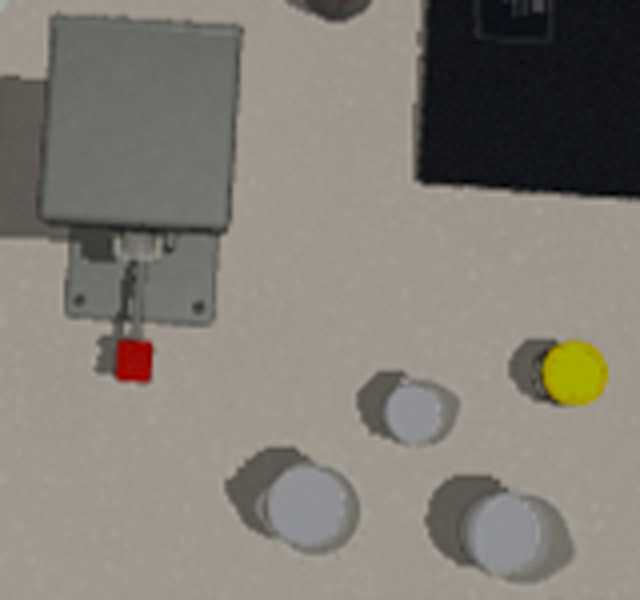

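View pics/scenec.png

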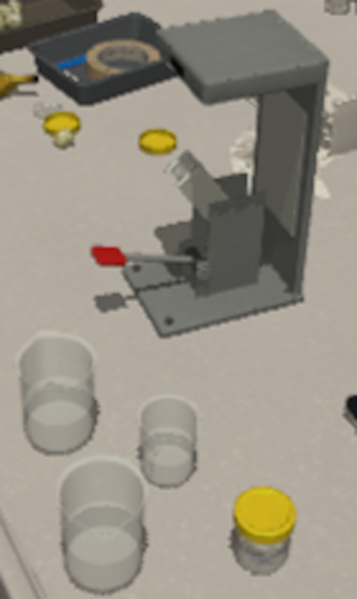

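The enlarged top view (crop scale 4) gives hood corners (52,17), (242,28), (228,228), (42,220) and pad centre (134,361). The small beaker's floor disc is at (414,412), about 15 px across, and its rim reaches right to 460. The other two beakers are clearly larger. Next I'll fit the models in both views.

```bash
python3 - <<'E'
from h import *
c=[(52,17),(242,28),(228,228),(42,220)]
P=np.array([atz("top",u/4+235-.4,v/4+130-.4,.302) for u,v in c]);print(P.round(4))
# stand fit: corners in stand frame
S=np.array([(103,60),(103,-60),(-28,-60),(-28,60)])/1e3
A=S-S.mean(0);B=P[:,:2]-P[:,:2].mean(0)
th=np.arctan2((A[:,0]*B[:,1]-A[:,1]*B[:,0]).sum(),(A*B).sum())
Rz=np.array([[np.cos(th),-np.sin(th)],[np.sin(th),np.cos(th)]])
o=P[:,:2].mean(0)-Rz@S.mean(0);print("th",np.degrees(th),"o",o,"res",(A@Rz.T-B).round(4).tolist())
def W(x,y,z): return np.r_[o+Rz@np.array([x,y])/1e3,z/1e3]
print("pad",W(-105,0,83),"mouth",W(-20.5,0,169.2))
print("pad top px",atz("top",134/4+234.6,361/4+129.6,.083))
a=np.load("pics/top0.npz")["p"].copy();b=np.load("pics/scene0.npz")["p"].copy()
bk=atz("top",414/4+234.6,412/4+129.6,.002);print("bk",bk)
# scene pad centre crop(108,256)/2.55+(220,135), beaker floor, tri
print("pad scene",atz("scene",108/2.55+219.8,256/2.55+134.8,.083))
print("bk scene rim",atz("scene",168/2.55+219.8,411/2.55+134.8,.068))
t=np.linspace(0,2*np.pi,40)
for n,im in(("top",a),("scene",b)):
    s=4; im=cv2.resize(im,None,fx=s,fy=s,interpolation=cv2.INTER_CUBIC)
    def d(P,col): 
        u=(proj(n,P)+.5)*s; cv2.circle(im,(int(u[0]),int(u[1])),2,col,-1)
    for p in[(-28,60,274),(-28,-60,274),(-28,60,302),(-28,-60,302),(103,60,302),(103,-60,302),(-20.5,0,169.2)]: d(W(*p),(0,255,0))
    for dx,dy in((-17,-14),(-17,14),(17,14),(17,-14)): d(W(-105+dx,dy,83),(0,255,255))
    for q in t:
        d([bk[0]+.0275*np.cos(q),bk[1]+.0275*np.sin(q),.068],(255,0,255)); d([bk[0]+.024*np.cos(q),bk[1]+.024*np.sin(q),.001],(0,0,255))
    if n=="top": im=im[4*130:4*280,4*235:4*395]
    else: im=im[4*135:4*340,4*240:4*360]
    globals()[n]=im
sc=cv2.resize(scene,None,fx=600/820,fy=600/820)
im=np.hstack([cv2.resize(top,None,fx=.66,fy=.66,interpolation=cv2.INTER_AREA)[:,:],]); 
im=np.vstack([im,np.zeros((600-im.shape[0],im.shape[1],3),np.uint8)]); im=np.hstack([im,sc])[:600,:800]
cv2.imwrite("pics/ov.png",im[:,:,::-1])
E
```

```text
[[ 0.7943  0.0569  0.302 ]
 [ 0.7841 -0.0615  0.302 ]
 [ 0.6586 -0.049   0.302 ]
 [ 0.6666  0.0654  0.302 ]]
th -4.612347558381788 o [0.68852503 0.00596294] res [[0.0017, 0.0006], [0.0023, -0.0007], [-0.0028, -0.0026], [-0.0011, 0.0026]]
pad [0.58386506 0.01440638 0.083     ] mouth [0.66809142 0.00761142 0.1692    ]
pad top px [0.59004839 0.01561326 0.083     ]
bk [ 0.54781938 -0.20589379  0.002     ]
pad scene [0.58879322 0.00888318 0.083     ]
bk scene rim [ 0.55067299 -0.19869692  0.068     ]
```

View pics/ov.png

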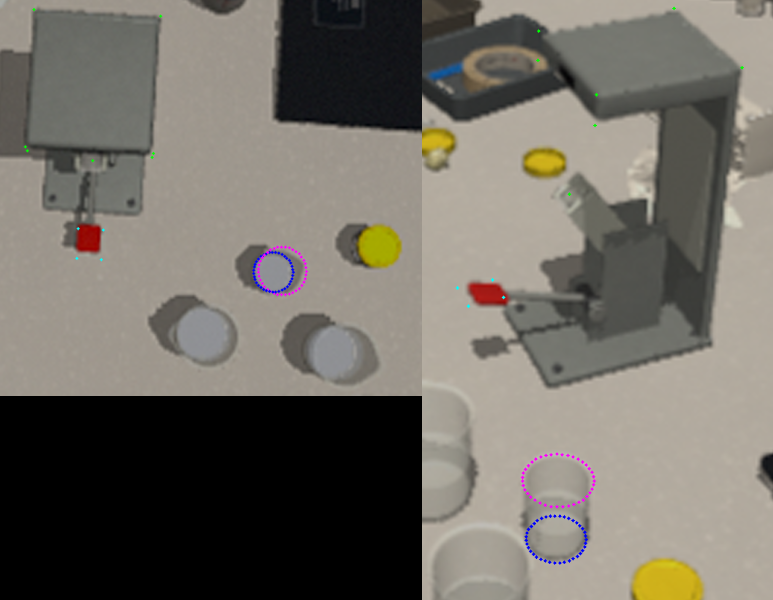

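The overlay fits the small beaker: its floor is at about (556,539) and its rim at (557,482) in the scene part. So the small one is the 55 mm beaker. The stand outline is a few mm off between the views, so I'll refine it with a joint fit.

```bash
cat > fit.py <<'E'
from h import *
from scipy.optimize import least_squares
T=lambda u,v:(u/4+234.6,v/4+129.6)
S=lambda u,v:((u-422)/2.927+239.6,v/2.927+134.6)
ob=[("top",T(52,17),(103,60,302)),("top",T(242,28),(103,-60,302)),("top",T(228,229),(-28,-60,302)),("top",T(42,222),(-28,60,302)),
("top",T(134,361),(-105,0,83)),("top",T(65,316),("b",60,12)),("top",T(213,325),("b",-60,12)),
("scene",S(545,36),(-28,60,302)),("scene",S(597,93),(-28,-60,302)),("scene",S(602,117),(-28,-60,274)),("scene",S(741,70),(103,-60,302)),("scene",S(680,13),(103,60,302)),
("scene",S(488,293),(-105,0,83)),("scene",S(551,384),("b",-60,12)),("scene",S(505,305),("b",60,12)),]
def W(p,x,y,z):
    c,s=np.cos(p[2]),np.sin(p[2]); x=p[3]*1e3 if x=="b" else x
    return np.array([p[0]+(c*x-s*y)/1e3,p[1]+(s*x+c*y)/1e3,z/1e3])
def f(p):
    r=[]
    for n,uv,q in ob: r.append(proj(n,W(p,*q))-uv+(p[4:6] if n=="top" else p[6:8]))
    return np.r_[np.ravel(r),p[4:]]
s=least_squares(f,[.689,.006,-.08,-.08,0,0,0,0],loss="soft_l1")
p=s.x
if __name__=="__main__":
    print(p.round(4),np.degrees(p[2])); print(f(p)[:-4].reshape(-1,2).round(1).tolist())
    print("pad",W(p,-105,0,83),"mouth",W(p,-20.5,0,169.2))
E
python3 fit.py
```

```text
[ 0.6904  0.0057 -0.0878 -0.0632 -0.2539  0.4372  0.8693  0.502 ] -5.029022762391589
[[-0.1, -1.1], [0.3, -1.0], [0.8, 0.7], [-1.3, -0.5], [0.0, 1.8], [-0.1, 0.0], [0.3, 0.1], [-0.6, -1.4], [1.1, 0.9], [-1.1, 3.3], [1.8, -0.4], [-0.2, -1.2], [-1.1, 0.0], [0.0, -0.4], [-0.0, 0.2]]
pad [0.58584166 0.01493154 0.083     ] mouth [0.67001637 0.00752424 0.1692    ]
```

Request:
move_arm(moves="0 0 0 -5.1 0;0 0 0 -5.1 0;0 0 0 -5.1 0;-24 -33 4.5 0 0;-24 -33 4.5 0 0;-24 -33 4.5 0 0;-24 -33 4.5 0 0;-24 -33 4.5 0 0;-24 -33 4.5 0 0;-24 -33 4.5 0 0;-24 -33 4.5 0 0;-24 -33 4.5 0 0;-24 -33 4.5 0 0;-24 -33 4.5 0 0;-24 -33 4.5 0 0;-24 -33 4.5 0 0;-24 -33 4.5 0 0;-24 -33 4.5 0 0;-24 -33 4.5 0 0;-24 -33 4.5 0 0", grip_force=10)

```text
t: 1.77
eef_pos: [0.5836, 0.0137, 0.3278]
tool_rot: [3.141, -0.0, 3.055]
force: [-0.1, 2.0, 0.5]
opening: 0.0006
gripper_force: 0.0
```

Request:
move_arm(moves="0 0 18 0 0;0 0 18 0 0;0 0 14 0 0;0 0 10 0 0;0 0 8 0 0;0 0 8 0 0;0 0 8 0 0;0 0 8 0 0;0 0 8 0 0;0 0 6 0 0;0 0 5 0 0;0 0 4 0 0;0 0 2 0 0;0 0 0 0 0")

```text
t: 2.93
eef_pos: [0.5837, 0.0157, 0.2124]
tool_rot: [3.141, 0.002, 3.055]
force: [-1.1, -1.1, 5.7]
opening: 0.0007
gripper_force: 3.2
```

Request:
move_arm(moves="0 0 3 0 0;0 0 3 0 0;0 0 2 0 0;0 0 1 0 0;0 0 0 0 0")

```text
t: 3.35
eef_pos: [0.5846, 0.0156, 0.2048]
tool_rot: [3.141, 0.005, 3.055]
force: [-2.1, 0.2, 9.9]
opening: 0.0001
gripper_force: 5.2
```

Request:
move_arm(moves="0 0 2 0 0;0 0 1 0 0;0 0 0 0 0")

```text
t: 3.6
eef_pos: [0.5849, 0.0154, 0.2039]
tool_rot: [3.14, 0.005, 3.055]
force: [-7.8, -1.7, 23.9]
opening: 0.0001
gripper_force: 12.5
```

```bash
python3 - <<'E'
from h import *
p,d=ctrl.grab_frame("scene"); cv2.imwrite("pics/s1.png",cv2.resize(p[135:300,230:390,::-1],(640,600),interpolation=cv2.INTER_CUBIC)[:600])
print(ctrl.observe()["force"])
E
```

```text
[-6.52751097 -0.94098697 23.57557969]
```

View pics/s1.png

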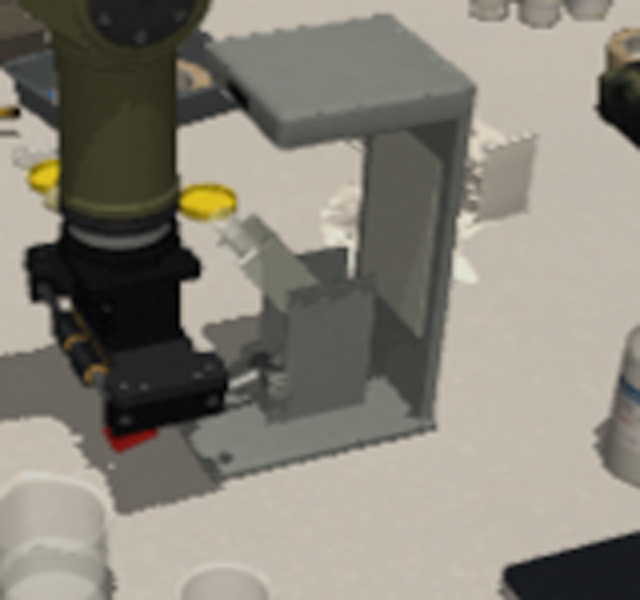

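The scene crop shows the fingers holding the red pad at its lowest, about (130,437), and the force jumped to 24 N, so the lever is at its stop. The clear upper end of the socket is at (240,235). I'll let the lever spring back.

Request:
move_arm(moves="0 0 -3 0 0;0 0 -5 0 0;0 0 -7 0 0;0 0 -8 0 0;0 0 -8 0 0;0 0 -8 0 0;0 0 -8 0 0;0 0 -8 0 0;0 0 -10 0 0;0 0 -15 0 0;0 0 -20 0 0;10 0 -30 0 0;20 0 -35 0 1;30 0 -25 0 1;35 0 0 0 1;35 0 0 0 1;0 0 0 0 1")

```text
t: 5.07
eef_pos: [0.4483, 0.0269, 0.3889]
tool_rot: [3.14, -0.005, 3.056]
force: [-0.5, 0.3, -1.2]
opening: 0.0262
gripper_force: 0.0
```

```bash
python3 - <<'E'
from h import *
p,d=ctrl.grab_frame("scene"); np.savez("pics/s2.npz",p=p,d=d); a=np.load("pics/scene0.npz")["p"]
f=lambda p:cv2.resize(p[150:250,250:350,::-1],(400,400),interpolation=cv2.INTER_CUBIC)
cv2.imwrite("pics/s2.png",np.hstack([f(a),f(p)]))
o=ctrl.observe();print(o["joints"],o["eef_pos"],o["tool_rot"])
E
```

```text
[-0.50180707 -0.11321327  0.35975779  1.94946633  0.03934821  1.2992614
  1.33092633] [0.45076011 0.02682647 0.38933433] [ 3.13997313e+00 -1.31514725e-03  3.05647825e+00]
```

View pics/s2.png

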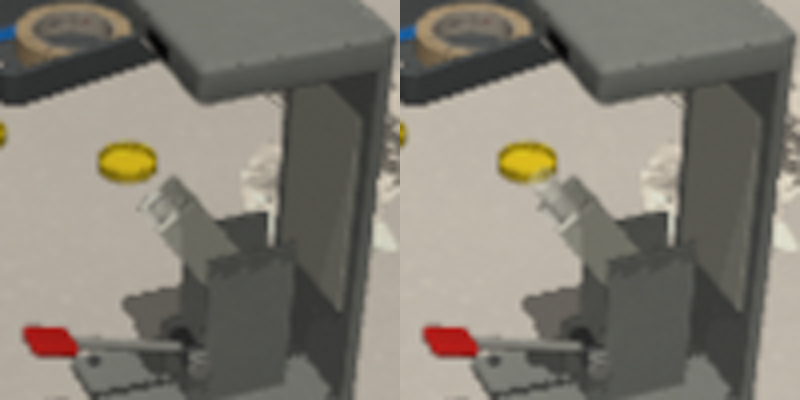

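The right half shows the clear tube end standing out of the socket at about (540,180), with the lever back up at (450,342). Rows give only tool shifts and a turn about z, so I'll check how the tool behaves at the edge of its reach, in free space above this spot.

Request:
move_arm(moves="0 0 -40 0 1;0 0 -40 0 1;0 0 -40 0 1;0 0 -40 0 1;0 0 -40 0 1;0 0 -40 0 1;0 0 -40 0 1;0 0 -40 0 1")

```text
t: 5.78
eef_pos: [0.4537, 0.0266, 0.7112]
tool_rot: [-3.141, 0.0, 3.055]
force: [1.0, 0.2, 1.0]
opening: 0.0824
gripper_force: 0.0
```

```bash
python3 -c "
from h import *
o=ctrl.observe();print(o['joints'],o['eef_pos'],o['tool_rot'])"
```

```text
[-0.5147322  -0.07502337  0.36260166  1.27814521  0.02881371  1.93331605
  1.34087856] [0.45369194 0.02663484 0.71124856] [-3.14128871e+00  2.34360359e-04  3.05451381e+00]
```

Request:
move_arm(moves="0 0 -20 0 1;0 0 -20 0 1;0 0 -20 0 1;0 0 -20 0 1;0 0 -20 0 1;0 0 -20 0 1")

```text
t: 6.28
eef_pos: [0.4465, 0.0261, 0.7907]
tool_rot: [3.132, 0.048, 3.055]
force: [0.0, -0.4, 0.2]
opening: 0.087
gripper_force: 0.0
```

```bash
python3 -c "
from h import *
o=ctrl.observe();print(o['joints'],o['eef_pos'],o['tool_rot'])"
```

```text
[-2.14486967e-01 -1.41586233e-02  9.46921931e-02  1.05408566e+00
  1.70441082e-03  2.05287057e+00  1.36550645e+00] [0.44654331 0.02607044 0.79071391] [3.13177983 0.04773384 3.05501312]
```

Request:
move_arm(moves="0 0 20 0 1;0 0 20 0 1;0 0 20 0 1;0 0 0 0 1")

```text
t: 6.62
eef_pos: [0.4496, 0.0258, 0.7269]
tool_rot: [3.133, 0.041, 3.054]
force: [0.7, -0.7, -0.7]
opening: 0.0872
gripper_force: 0.0
```

```bash
python3 -c "
from h import *
o=ctrl.observe();print(o['joints'],o['eef_pos'],o['tool_rot'])"
```

```text
[-0.21577635 -0.07221024  0.08997942  1.24825038  0.00746391  1.92329838
  1.35997945] [0.44961632 0.02583167 0.72687245] [3.13320735 0.0411103  3.05377363]
```

Tilt gained at the reach limit is kept afterwards. Pushing gently upward there will tip the tool forward onto the slant. First I'll line it up with the stand's plane.

Request:
move_arm(moves="0 -33 0 0 1;0 -33 0 0 1;0 0 -20 0 1;0 0 -20 0 1;0 0 -20 0 1;0 0 -15 0 1;0 0 -15 0 1;0 0 -15 0 1;0 0 -15 0 1;0 0 -15 0 1;0 0 -15 0 1;0 0 -15 0 1;0 0 -15 0 1;0 0 -15 0 1;0 0 -15 0 1")

```text
t: 7.87
eef_pos: [0.4085, -0.0398, 0.8448]
tool_rot: [3.125, 0.17, 3.053]
force: [-0.4, 0.5, -0.1]
opening: 0.0869
gripper_force: 0.0
```

```bash
cat > st.py <<'E'
from h import *
o=ctrl.observe();print(o['t'],o['joints'].round(3),o['eef_pos'].round(4));M=R.from_euler('xyz',o['tool_rot']).as_matrix();print(M.round(3))
E
python3 st.py
```

```text
7.8667 [ 0.569 -0.052 -0.481  0.964 -0.045  2.054  1.546] [ 0.4085 -0.0398  0.8448]
[[-0.982  0.086  0.17 ]
 [ 0.087  0.996  0.001]
 [-0.169  0.016 -0.986]]
```

Request:
move_arm(moves="-8 0 -16 0 1;-8 0 -16 0 1;-8 0 -16 0 1;-8 0 -16 0 1;-8 0 -16 0 1;-8 0 -16 0 1;-8 0 -16 0 1;-8 0 -16 0 1;-8 0 -16 0 1;-8 0 -16 0 1;-8 0 -16 0 1;-8 0 -16 0 1")

```text
t: 8.87
eef_pos: [0.427, -0.0445, 0.9163]
tool_rot: [3.118, 0.337, 3.05]
force: [0.6, -0.3, 0.4]
opening: 0.087
gripper_force: 0.0
```

```bash
python3 st.py
```

```text
8.8667 [-0.04   0.034  0.093  0.717 -0.016  2.054  1.526] [ 0.427  -0.0445  0.9163]
[[-0.94   0.084  0.331]
 [ 0.086  0.996 -0.007]
 [-0.33   0.022 -0.944]]
```

Request:
move_arm(moves="-9 0 -16 0 1;-9 0 -16 0 1;-9 0 -16 0 1;-9 0 -16 0 1;-9 0 -16 0 1;-9 0 -16 0 1;-9 0 -16 0 1;-9 0 -16 0 1;-9 0 -16 0 1;-9 0 -16 0 1;-9 0 -16 0 1;-9 0 -16 0 1;-9 0 -16 0 1;-9 0 -16 0 1;-9 0 -16 0 1")

```text
t: 10.12
eef_pos: [0.401, -0.0468, 0.9995]
tool_rot: [3.111, 0.556, 3.043]
force: [-0.3, -0.2, 0.3]
opening: 0.0875
gripper_force: 0.0
```

```bash
python3 st.py
```

```text
10.1167 [-0.257  0.092  0.43   0.448 -0.115  2.053  1.559] [ 0.401  -0.0468  0.9995]
[[-0.845  0.083  0.528]
 [ 0.084  0.996 -0.022]
 [-0.528  0.026 -0.849]]
```

Request:
move_arm(moves="-9 0 -16 0 1;-9 0 -16 0 1;-9 0 -16 0 1;-9 0 -16 0 1;0 0 0 0 1")

```text
t: 10.53
eef_pos: [0.3826, -0.0463, 1.0203]
tool_rot: [3.109, 0.616, 3.04]
force: [-0.4, -0.6, -0.2]
opening: 0.0874
gripper_force: 0.0
```

```bash
cat >> st.py <<'E'
from fit import W,p
import sys
ax=W(p,-574,0,819)-W(p,0,0,0); ax/=np.linalg.norm(ax)
if len(sys.argv)>1:
    top=W(p,-20.5,0,169.2)+ax*.030
    print("angle tool vs slant deg",np.degrees(np.arccos(-M[:,2]@ax)))
    for s in (0,.10):
        g=top-ax*.010+ax*s   # grasp point 10 mm below mouth, s back along slant
        t=g-M[:,2]*.164
        print(s,t.round(4),"shift tool mm",(M.T@(t-o['eef_pos'])*1e3).round(1))
E
python3 st.py 1
```

```text
10.5333 [-0.251  0.09   0.439  0.39  -0.128  2.053  1.559] [ 0.3826 -0.0463  1.0203]
[[-0.812  0.082  0.577]
 [ 0.083  0.996 -0.026]
 [-0.577  0.027 -0.816]]
angle tool vs slant deg 1.4570827830665944
0 [0.5639 0.0127 0.3194] shift tool mm [262.3  55.  675.1]
0.1 [0.5067 0.0178 0.4013] shift tool mm [261.9  57.5 575.2]
```

Request:
move_arm(moves="8 2 18 0 1;16 3.5 35 0 1;16 3.5 35 0 1;16 3.5 35 0 1;16 3.5 35 0 1;16 3.5 35 0 1;16 3.5 35 0 1;16 3.5 35 0 1;16 3.5 35 0 1;16 3.5 35 0 1;16 3.5 35 0 1;16 3.5 35 0 1;16 3.5 35 0 1;16 3.5 35 0 1;16 3.5 35 0 1;16 3.5 35 0 1;8 2 18 0 1;0 0 0 0 1")

```text
t: 12.03
eef_pos: [0.5016, 0.014, 0.4587]
tool_rot: [3.111, 0.591, 3.045]
force: [-0.9, -0.4, -1.2]
opening: 0.0869
gripper_force: 0.0
```

```bash
python3 st.py 1; python3 - <<'E'
from h import *
p,d=ctrl.grab_frame("scene"); a=p[120:270,230:330]
q,d=ctrl.grab_frame("top"); b=q[150:250,230:310]
cv2.imwrite("pics/s3.png",np.hstack([cv2.resize(a,(400,600),interpolation=cv2.INTER_CUBIC),cv2.resize(b,(400,600)[:1]+(500,),interpolation=cv2.INTER_CUBIC) if 0 else cv2.resize(np.vstack([b,np.zeros((20,80,3),np.uint8)]),(400,600),interpolation=cv2.INTER_CUBIC)])[:,:,::-1])
E
```

```text
12.0333 [ 0.112 -0.228 -0.19   1.975  0.039  0.803  1.379] [0.5016 0.014  0.4587]
[[-0.827  0.079  0.557]
 [ 0.08   0.997 -0.023]
 [-0.557  0.025 -0.83 ]]
angle tool vs slant deg 1.8774798267149502
0 [0.5672 0.0123 0.3217] shift tool mm [2.200e+01 1.000e-01 1.503e+02]
0.1 [0.51   0.0174 0.4036] shift tool mm [24.   2.6 50.4]
```

View pics/s3.png

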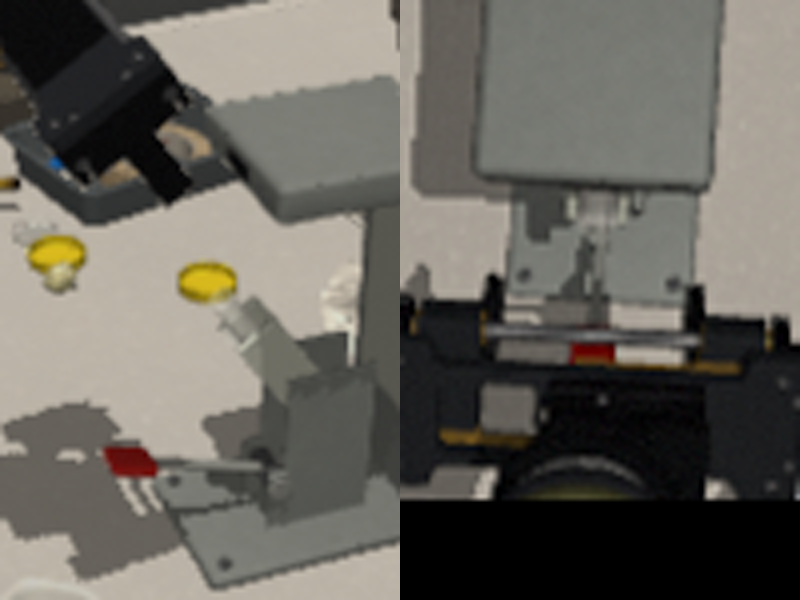

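The crop shows the tilted gripper lined up with the slant. The tube end is at about (232,298) in the left part, and in the right part the socket and tube are at (600,205), between the open fingers at (490,300) and (695,300). I'll check the model against those pixels.

```bash
python3 - <<'E'
from h import *
from fit import W,p
m=W(p,-20.5,0,169.2);ax=W(p,-574,0,819)-W(p,0,0,0);ax/=np.linalg.norm(ax)
for s in(0,.03):
    P=m+ax*s; a=proj("scene",P);b=proj("top",P); print(s,((a-[230,120])*4).round(),((b-[230,150])*5).round())
E
```

```text
0 [242. 323.] [198. 198.]
0.03 [219. 296.] [195. 224.]
```

Request:
move_arm(moves="8 1 10 0 1;8 1 12 0 1;7 0.5 13 0 1;0 0 10 0 1;0 0 0 0 1")

```text
t: 12.55
eef_pos: [0.5103, 0.0166, 0.416]
tool_rot: [3.109, 0.603, 3.043]
force: [-1.0, 0.1, 0.5]
opening: 0.087
gripper_force: 0.0
```

```bash
python3 st.py 1
```

```text
12.55 [ 0.116 -0.188 -0.206  2.032  0.064  0.696  1.347] [0.5103 0.0166 0.416 ]
[[-0.819  0.08   0.568]
 [ 0.081  0.996 -0.024]
 [-0.567  0.026 -0.823]]
angle tool vs slant deg 1.5614477811833096
0 [0.5655 0.0124 0.3206] shift tool mm [  8.6  -2.3 110. ]
0.1 [0.5083 0.0174 0.4024] shift tool mm [ 9.4  0.3 10. ]
```

Request:
move_arm(moves="3 -0.5 15 0 1;3 -0.5 20 0 1;3 -0.5 20 0 1;0 -0.5 20 0 1;0 0 14 0 1;0 0 9 0 1;0 0 5 0 1;0 0 2 0 1;0 0 0 0 1")

```text
t: 13.3
eef_pos: [0.5621, 0.0132, 0.3249]
tool_rot: [3.109, 0.604, 3.043]
force: [0.0, -0.0, 0.5]
opening: 0.0871
gripper_force: 0.0
```

```bash
python3 st.py 1
```

```text
13.3 [ 0.126  0.011 -0.223  2.044  0.171  0.492  1.26 ] [0.5621 0.0132 0.3249]
[[-0.819  0.08   0.568]
 [ 0.081  0.996 -0.024]
 [-0.568  0.027 -0.823]]
angle tool vs slant deg 1.5621992066393708
0 [0.5654 0.0124 0.3205] shift tool mm [-0.3 -0.6  5.5]
0.1 [0.5083 0.0174 0.4024] shift tool mm [  0.5   2.  -94.4]
```

Request:
move_arm(moves="0 0 3 0 1;0 0 0 0 0.35;0 0 0 0 0.2;0 0 0 0 0.1;0 0 0 0 0;0 0 0 0 0;0 0 0 0 0;0 0 0 0 0;0 0 0 0 0;0 0 0 0 0", grip_force=20)

```text
t: 14.13
eef_pos: [0.5634, 0.0131, 0.3216]
tool_rot: [3.11, 0.603, 3.044]
force: [-0.0, 0.7, -0.7]
opening: 0.0349
gripper_force: 0.0
```

```bash
python3 st.py 1
```

```text
14.1333 [ 0.126  0.018 -0.223  2.045  0.176  0.487  1.256] [0.5634 0.0131 0.3216]
[[-0.82   0.08   0.567]
 [ 0.081  0.996 -0.024]
 [-0.567  0.026 -0.823]]
angle tool vs slant deg 1.5781810817059492
0 [0.5656 0.0124 0.3206] shift tool mm [-1.3 -0.6  2.1]
0.1 [0.5084 0.0174 0.4025] shift tool mm [ -0.4   2.  -97.9]
```

Request:
move_arm(moves="0 0 0 0 0;0 0 0 0 0;0 0 0 0 0;0 0 0 0 0;0 0 0 0 0")

```text
t: 14.55
eef_pos: [0.5634, 0.0131, 0.3216]
tool_rot: [3.11, 0.603, 3.044]
force: [0.3, 0.2, 0.4]
opening: 0.0181
gripper_force: 20.0
```

Request:
move_arm(moves="0 0 -2 0 0;0 0 -3 0 0;0 0.2 -5 0 0;0.1 0.2 -6 0 0;0.1 0.2 -8 0 0;0.1 0.2 -8 0 0;0.1 0.2 -8 0 0;0.1 0.2 -8 0 0;0.1 0.2 -8 0 0;0.1 0.2 -8 0 0;0.1 0.2 -8 0 0;0.1 0.2 -8 0 0;0.1 0.2 -8 0 0;0.1 0.2 -8 0 0;0.1 0.2 -8 0 0;0 0 0 0 0")

```text
t: 15.88
eef_pos: [0.5033, 0.0185, 0.4087]
tool_rot: [3.109, 0.606, 3.044]
force: [0.5, 0.4, 0.4]
opening: 0.0182
gripper_force: 20.0
```

```bash
python3 st.py 1;python3 - <<'E'
from h import *
p,d=ctrl.grab_frame("scene"); a=p[120:270,215:335]
cv2.imwrite("pics/s4.png",cv2.resize(a,(480,600),interpolation=cv2.INTER_CUBIC)[:,:,::-1])
E
```

```text
15.8833 [ 0.118 -0.2   -0.212  2.056  0.064  0.681  1.342] [0.5033 0.0185 0.4087]
[[-0.818  0.079  0.569]
 [ 0.08   0.996 -0.023]
 [-0.569  0.027 -0.822]]
angle tool vs slant deg 1.5506413190785142
0 [0.5652 0.0124 0.3203] shift tool mm [ -0.8  -3.5 108. ]
0.1 [0.508  0.0174 0.4022] shift tool mm [-0.3 -0.9  8. ]
```

View pics/s4.png

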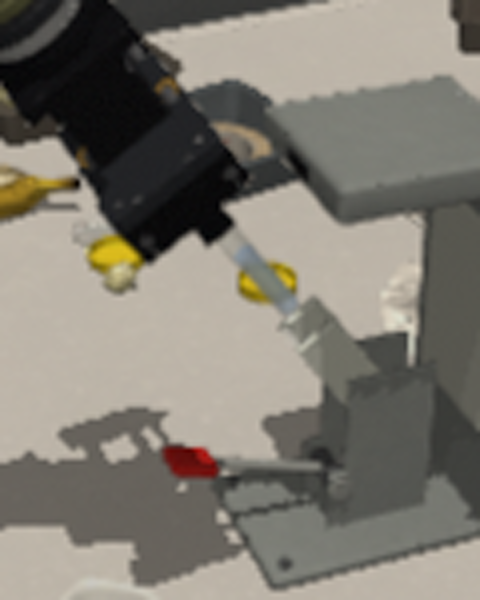

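The tube is held and its blue content is clear of the hood, with the bottom end at about (290,310) at the socket mouth. I'll draw it a bit further, lift it, then pull in toward the base, where the near reach limit should tip the tool back upright.

Request:
move_arm(moves="0 0 -8 0 0;0 0 -12 0 0;0 0 -12 0 0;0 0 -12 0 0;0 0 -12 0 0;5 0 -14 0 0;12 -1 -12 0 0;16 -1.5 -11 0 0;16 -1.5 -11 0 0;16 -1.5 -11 0 0;16 -1.5 -11 0 0;16 -1.5 -11 0 0;0 0 0 0 0")

```text
t: 17.02
eef_pos: [0.4588, 0.0315, 0.4557]
tool_rot: [3.126, 0.523, 3.047]
force: [0.7, -0.3, -0.9]
opening: 0.0183
gripper_force: 19.9
```

```bash
python3 st.py
```

```text
17.0167 [-0.061 -0.301 -0.091  2.026  0.104  0.906  1.283] [0.4588 0.0315 0.4557]
[[-0.862  0.087  0.499]
 [ 0.082  0.996 -0.032]
 [-0.5    0.013 -0.866]]
```

Request:
move_arm(moves="17 -2 -9 0 0;17 -2 -9 0 0;17 -2 -9 0 0;17 -2 -9 0 0;17 -2 -8 0 0;17 -2 -8 0 0;17 -2 -8 0 0;17 -2 -8 0 0;18 -2 -7 0 0;18 -2 -7 0 0;18 -2 -7 0 0;18 -2 -7 0 0;0 0 0 0 0")

```text
t: 18.1
eef_pos: [0.426, 0.0579, 0.424]
tool_rot: [-3.117, 0.379, 3.048]
force: [0.4, -0.0, -0.8]
opening: 0.018
gripper_force: 19.9
```

```bash
python3 st.py
```

```text
18.1 [-0.11  -0.301 -0.123  2.065  0.125  1.026  1.191] [0.426  0.0579 0.424 ]
[[-0.925  0.103  0.366]
 [ 0.087  0.994 -0.059]
 [-0.37  -0.023 -0.929]]
```

Request:
move_arm(moves="24 -6 -9 0 0;24 -6 -9 0 0;24 -6 -9 0 0;24 -6 -9 0 0;24 -6 -8 0 0;24 -6 -8 0 0;24 -6 -7 0 0;24 -6 -7 0 0;24 -6 -6 0 0;24 -6 -5 0 0;24 -6 -4 0 0;24 -6 -4 0 0;0 0 0 0 0")

```text
t: 19.18
eef_pos: [0.3489, 0.0678, 0.3245]
tool_rot: [-3.049, 0.123, 3.043]
force: [0.2, 1.1, -0.1]
opening: 0.0182
gripper_force: 19.9
```

```bash
python3 st.py
```

```text
19.1833 [-0.275 -0.3   -0.053  2.245  0.132  1.125  1.087] [0.3489 0.0678 0.3245]
[[-0.988  0.109  0.113]
 [ 0.097  0.99  -0.104]
 [-0.123 -0.092 -0.988]]
```

Request:
move_arm(moves="0 0 -15 0 0;0 0 -20 0 0;0 0 -20 0 0;0 0 -20 0 0;0 0 -20 0 0;0 0 -20 0 0;0 0 -10 0 0;0 0 0 0 0")

```text
t: 19.85
eef_pos: [0.3698, 0.0912, 0.4452]
tool_rot: [-3.041, 0.107, 3.041]
force: [0.9, -0.6, 0.3]
opening: 0.0184
gripper_force: 19.9
```

```bash
cat > bk.py <<'E'
from st import *
L=.278
def to(b):
    return (M.T@(np.array(b)-(o['eef_pos']+M[:,2]*L))*1e3).round(1)
u=-M[:,2]; off=-u[:2]/u[2]*.034
print("bottom now",(o['eef_pos']+M[:,2]*L).round(4),"off",off)
for h in(.16,.085,.004): print(h,to([.549+off[0],-.204+off[1],h]))
E
python3 bk.py
```

```text
19.85 [-0.195 -0.301 -0.146  2.     0.095  1.386  1.115] [0.3698 0.0912 0.4452]
[[-0.989  0.11   0.096]
 [ 0.1    0.989 -0.11 ]
 [-0.107 -0.099 -0.989]]
bottom now [0.3965 0.0605 0.1702] off [ 0.0033052  -0.00378822]
0.16 [-179.8 -247.1   54.7]
0.085 [-171.7 -239.7  128.9]
0.004 [-163.  -231.6  209. ]
```

Request:
move_arm(moves="-8 -10 2 0 0;-15 -20 4 0 0;-16 -22 5 0 0;-16 -22 5 0 0;-16 -22 5 0 0;-16 -22 5 0 0;-16 -22 5 0 0;-16 -22 5 0 0;-16 -22 5 0 0;-16 -22 5 0 0;-16 -22 5 0 0;-9 -13 3 0 0;-4 -6 1 0 0;0 0 0 0 0")

```text
t: 21.02
eef_pos: [0.5247, -0.1793, 0.4305]
tool_rot: [-3.039, 0.101, 3.038]
force: [-1.0, 0.5, -0.6]
opening: 0.018
gripper_force: 19.9
```

```bash
python3 bk.py
```

```text
21.0167 [0.028 0.055 0.235 1.716 0.076 1.257 1.704] [ 0.5247 -0.1793  0.4305]
[[-0.99   0.113  0.089]
 [ 0.103  0.988 -0.112]
 [-0.101 -0.102 -0.99 ]]
bottom now [ 0.5494 -0.2104  0.1554] off [ 0.0030578  -0.00384596]
0.16 [-2.8  2.3 -4.6]
0.085 [ 4.8  9.9 69.6]
0.004 [ 12.9  18.2 149.8]
```

Request:
move_arm(moves="1 2 10 0 0;1 2 15 0 0;1 2 15 0 0;1 2 15 0 0;1 2 10 0 0;0 0 0 0 0")

```text
t: 21.52
eef_pos: [0.5259, -0.1727, 0.3631]
tool_rot: [-3.041, 0.098, 3.043]
force: [-0.8, 0.5, -0.4]
opening: 0.0179
gripper_force: 19.9
```

```bash
python3 bk.py; python3 - <<'E'
from h import *
p,d=ctrl.grab_frame("scene"); a=p[230:380,230:330]; 
q,d=ctrl.grab_frame("top"); b=q[190:290,290:390]
im=np.zeros((600,800,3),np.uint8); im[:600,:400]=cv2.resize(a,(400,600),interpolation=cv2.INTER_CUBIC); im[:400,400:]=cv2.resize(b,(400,400),interpolation=cv2.INTER_CUBIC)
cv2.imwrite("pics/s5.png",im[:,:,::-1])
o=ctrl.observe();M=R.from_euler('xyz',o['tool_rot']).as_matrix()
B=o['eef_pos']+M[:,2]*.278
print("bottom in crop",(proj("scene",B)-[230,230])*4,(proj("top",B)-[290,190])*4)
for z in(0.002,.068): print("beaker",z,(proj("scene",[.549,-.204,z])-[230,230])*4,(proj("top",[.549,-.204,z])-[290,190])*4)
E
```

```text
21.5167 [0.026 0.095 0.229 1.811 0.07  1.127 1.692] [ 0.5259 -0.1727  0.3631]
[[-0.99   0.108  0.087]
 [ 0.098  0.989 -0.11 ]
 [-0.098 -0.1   -0.99 ]]
bottom now [ 0.5501 -0.2032  0.0879] off [ 0.00298929 -0.00376179]
0.16 [ -9.4 -11.6 -70.8]
0.085 [-2.1 -4.1  3.5]
0.004 [ 5.9  4.  83.7]
bottom in crop [231.29137317 240.86271147] [209.24093166 161.92907044]
beaker 0.002 [221.66165852 350.52040606] [189.97500212 168.98321761]
beaker 0.068 [224.45524345 271.08093698] [203.45352976 167.09559845]
```

View pics/s5.png

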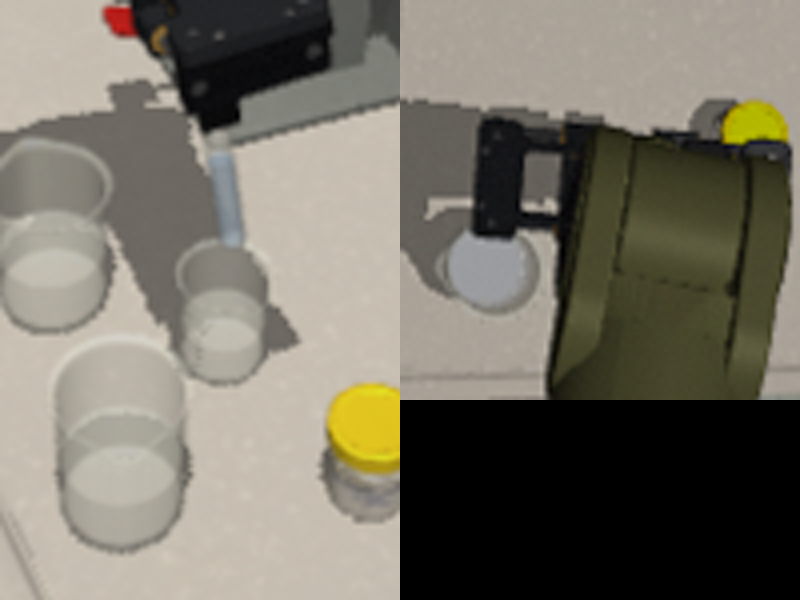

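The scene half shows the tube's bottom end at (233,243), with the beaker rim centred at (222,272) and its floor at (222,350). All agree with the predictions to within 2 px. I'll lower it in.

Request:
move_arm(moves="-1 -2 5 0 0;0 -1 8 0 0;1 1 10 0 0;1 1 10 0 0;1 1 10 0 0;1 1 10 0 0;1 1 8 0 0;1 1 6 0 0;0.5 0.5 4 0 0;0.3 0.3 3 0 0;0 0 0 0 0")

```text
t: 22.53
eef_pos: [0.5284, -0.1785, 0.2915]
tool_rot: [-3.04, 0.103, 3.041]
force: [-0.3, 0.5, -0.6]
opening: 0.0187
gripper_force: 19.9
```

```bash
python3 bk.py; python3 -c "
from h import *
print(ctrl.observe()['force'],ctrl.observe()['force'])"
```

```text
22.5333 [0.037 0.166 0.233 1.885 0.055 0.977 1.701] [ 0.5284 -0.1785  0.2915]
[[-0.99   0.111  0.091]
 [ 0.1    0.989 -0.111]
 [-0.102 -0.101 -0.99 ]]
bottom now [ 0.5537 -0.2095  0.0164] off [ 0.0031289  -0.00382922]
0.16 [ -13.   -13.  -142.5]
0.085 [ -5.3  -5.5 -68.2]
0.004 [ 3.   2.7 11.9]
[-0.25826454  0.54612357 -0.63676541] [-0.25826454  0.54612357 -0.63676541]
```

Request:
move_arm(moves="1 1 3 0 0;1 0.5 3 0 0;0.5 0.5 2 0 0;0 0 1 0 0;0 0 1 0 0;0 0 0 0 0;0 0 0 0 0")

```text
t: 23.12
eef_pos: [0.5272, -0.1775, 0.2817]
tool_rot: [-3.04, 0.103, 3.041]
force: [-0.6, 0.3, -1.0]
opening: 0.0183
gripper_force: 19.9
```

Request:
move_arm(moves="0 0 1 0 0;0 0 1 0 0;0 0 0 0 0;0 0 0 0 0")

```text
t: 23.45
eef_pos: [0.5273, -0.1777, 0.2796]
tool_rot: [-3.04, 0.103, 3.041]
force: [0.0, -1.1, -0.8]
opening: 0.0182
gripper_force: 19.9
```

Request:
move_arm(moves="0 0 1 0 0;0 0 1 0 0;0 0 0 0 0;0 0 0 0 0")

```text
t: 23.78
eef_pos: [0.5279, -0.178, 0.2784]
tool_rot: [-3.04, 0.105, 3.041]
force: [-1.0, 0.4, 4.7]
opening: 0.0185
gripper_force: 19.9
```

Request:
move_arm(moves="0 0 1 0 0;0 0 1 0 0;0 0 0 0 0;0 0 0 0 0")

```text
t: 24.12
eef_pos: [0.5288, -0.1786, 0.2781]
tool_rot: [-3.039, 0.108, 3.041]
force: [-1.8, 1.2, 10.5]
opening: 0.0182
gripper_force: 20.0
```

The tube touched the bottom at 4.7 N. I'll ease off the load and open gradually.

Request:
move_arm(moves="0 0 -1.5 0 0;0 0 -1 0 0;0 0 0 0 0;0 0 0 0 0", grip_force=6)

```text
t: 24.45
eef_pos: [0.5276, -0.1779, 0.2783]
tool_rot: [-3.04, 0.104, 3.041]
force: [0.4, -0.0, 2.8]
opening: 0.0182
gripper_force: 6.0
```

Request:
move_arm(moves="0 0 0 0 0.22;0 0 0 0 0.24;0 0 0 0 0.26;0 0 0 0 0.28;0 0 0 0 0.3;0 0 0 0 0.33;0 0 0 0 0.36;0 0 0 0 0.4;0 0 0 0 0.45;0 0 0 0 0.5;0 0 0 0 0.55;0 0 0 0 0.6;0 0 0 0 0.7;0 0 0 0 0.8;0 0 0 0 0.9;0 0 0 0 0.9;0 0 0 0 0.9")

```text
t: 25.87
eef_pos: [0.5275, -0.1779, 0.2782]
tool_rot: [-3.04, 0.103, 3.041]
force: [-0.3, -0.3, -0.2]
opening: 0.0751
gripper_force: 0.0
```

```bash
python3 - <<'E'
from h import *
p,d=ctrl.grab_frame("scene"); np.savez("pics/s6.npz",p=p); print(ctrl.observe()["force"],ctrl.observe()["opening"])
# blue-content pixels
c=p[200:330,250:310].astype(int); m=(c[:,:,2]-c[:,:,0]>12); v,u=np.nonzero(m); 
for r in range(0,130,8):
    k=u[v==r]; print(r+200,(k.min()+250,k.max()+250,len(k)) if len(k) else None)
E
```

```text
[ 0.04369102 -0.27280181 -0.47832543] 0.07623490833329358
200 None
208 None
216 None
224 None
232 None
240 None
248 None
256 None
264 None
272 None
280 None
288 None
296 None
304 None
312 None
320 None
328 None
```

Request:
move_arm(moves="0 0 0 0 1;0 0 0 0 1;0 0 -5 0 1;0 0 -10 0 1;0 0 -20 0 1;0 0 -30 0 1;0 0 -35 0 1;0 0 -35 0 1;0 0 -35 0 1;0 0 -35 0 1;0 0 0 0 1;0 0 0 0 1")

```text
t: 26.92
eef_pos: [0.5087, -0.155, 0.4848]
tool_rot: [-3.039, 0.11, 3.041]
force: [1.0, 0.5, -0.2]
opening: 0.0869
gripper_force: 0.0
```

```bash
python3 - <<'E'
from h import *
p,d=ctrl.grab_frame("scene"); z=np.load("pics/scene0.npz"); a=z["p"]
df=np.abs(p.astype(int)-a).sum(2)
for r in range(240,345,6):
    k=np.nonzero(df[r,265:310]>40)[0]; print(r,(k.min()+265,k.max()+265,len(k)) if len(k) else None, p[r,284],p[r,290])
q,e=ctrl.grab_frame("top"); 
# tube-related depth points near the beaker above rim
for n,im,dep in(("scene",p,d),("top",q,e)):
    K,oo,Rm=cam(n); v,u=np.mgrid[0:420,0:560]; P=np.stack([(u-K[0,2])/K[0,0]*dep,(v-K[1,2])/K[1,1]*dep,dep],-1)@Rm.T+oo
    m=(dep>0)&(abs(P[:,:,0]-.549)<.05)&(abs(P[:,:,1]+.204)<.05)&(P[:,:,2]>.01)&(P[:,:,2]<.15)
    H=P[m]; 
    for lo in np.arange(0,.14,.02):
        k=H[(H[:,2]>lo)&(H[:,2]<lo+.02)]; print(n,lo.round(2),len(k),k.mean(0).round(3) if len(k) else "")
# jar, big beakers unmoved
for nm,(c,r) in{"jar":(322,341),"bk":(285,325)}.items(): print(nm,df[r-5:r+5,c-5:c+5].mean())
E
```

```text
240 (np.int64(266), np.int64(266), 1) [123 124 116] [64 65 61]
246 (np.int64(265), np.int64(265), 1) [69 69 65] [93 94 88]
252 None [128 128 121] [125 127 119]
258 (np.int64(265), np.int64(276), 8) [129 130 122] [128 130 123]
264 (np.int64(265), np.int64(309), 15) [131 132 124] [103 104  99]
270 (np.int64(265), np.int64(308), 25) [193 185 172] [192 183 171]
276 (np.int64(265), np.int64(309), 28) [192 183 171] [193 185 172]
282 (np.int64(265), np.int64(308), 29) [192 184 170] [191 183 171]
288 (np.int64(265), np.int64(307), 25) [105 101  94] [191 183 171]
294 (np.int64(265), np.int64(307), 27) [133 128 119] [149 145 135]
300 (np.int64(265), np.int64(309), 31) [122 123 119] [128 124 116]
306 (np.int64(265), np.int64(307), 15) [153 157 156] [166 162 151]
312 (np.int64(271), np.int64(304), 9) [157 158 154] [178 174 164]
318 (np.int64(272), np.int64(306), 5) [172 168 155] [163 159 149]
324 (np.int64(268), np.int64(309), 10) [159 155 144] [144 140 130]
330 (np.int64(277), np.int64(309), 13) [193 184 171] [192 184 171]
336 (np.int64(277), np.int64(306), 13) [192 183 171] [193 184 172]
342 (np.int64(265), np.int64(309), 15) [192 184 171] [193 185 172]
scene 0.0 61 [ 0.537 -0.221  0.015]
scene 0.02 196 [ 0.546 -0.21   0.031]
scene 0.04 251 [ 0.547 -0.208  0.05 ]
scene 0.06 169 [ 0.546 -0.205  0.066]
scene 0.08 53 [ 0.527 -0.199  0.09 ]
scene 0.1 79 [ 0.522 -0.19   0.111]
scene 0.12 3 [ 0.524 -0.189  0.121]
scene 0.14 0 
top 0.0 1 [ 0.528 -0.184  0.01 ]
top 0.02 35 [ 0.557 -0.2    0.03 ]
top 0.04 7 [ 0.558 -0.214  0.05 ]
top 0.06 31 [ 0.563 -0.207  0.066]
top 0.08 0 
top 0.1 0 
top 0.12 0 
top 0.14 0 
jar 30.68
bk 36.38
```

```bash
python3 -c "
from plant import ctrl
print(ctrl.finish_job())"
```

```text
the job is handed in; nothing more can be done
None
```

I pressed the lever to its stop and let it spring back, drew the tube out along its slant, lowered it gently into the 55 mm beaker and handed the job in at about 27 s; depth readings show the tube standing in the beaker with a lean of about 15°, and the one doubt is that joint 6 read up to 2.054 rad against its 2.05 limit while I tipped the tool onto the slant.

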